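# Put the bench lamp down: clear the sample rack, collapse the telescopic mast

## Robot

A 6-joint arm with a two-finger parallel gripper is mounted at the origin on the work surface. World frame = base frame: x ahead of the robot, y to its left, z up, the work surface at z = 0. Lengths are in m, angles in degrees, forces in N, time in s.
With the tool pointing down it reaches from about 0.225 to 0.875 m from the base axis. Payload 3.4 kg.
Tool frame: the origin (TCP) lies at the very end of the fingers, on their centre line; the grasp point (between the pads) lies 19 mm behind it; z points along the fingers, y is the line along which they close (so a half turn about z gives the same grasp; the last joint's range is limited). The gripper opens to 85 mm and grips with 20 to 120 N. Pads are 22 mm wide; open, the fingers measure 114 mm over their backs; the gripper's body (76 mm by 85 mm) begins 54 mm behind the grasp point. The pads swing forward as they close: fully open they stand 13 mm farther back than shut.
Start: joints at [61.077, 15.808, 86.224, -0, 77.962, -6.933], TCP at [0.215, 0.533, 0.231] pointing down, gripper open.
Joint ranges: [-165.64, 165.64], [-43.16, 119.46], [12.63, 154.43], [-67.54, 247.53], [6.08, 155.33], [-154.97, 154.97]. Speed limits (degrees/s): [147.25, 147.25, 180, 180, 180, 180].

## Interface

Orientations are given as a 3x3 rotation matrix whose columns are the frame's x, y, z axes.
In Python, from workcell import robot gives the robot as it stands.
- The arm moves only by the tool carry_out, never from a script. Its argument "rows" is a list of rows, each an object of numbers: "gripper": the opening in per cent of the stroke, from 0 (shut) to 100 (fully open); "dx", "dy", "dz": the shift along the tool's x, y, z in m; "wx", "wy", "wz": the turn, a rotation vector about the tool's x, y, z in degrees. A call has 1 to 12 rows; each row is the pose to reach, as a shift and turn from the pose commanded when the call began, along the tool's axes at that moment; what a row does not reach only later rows make up. A row lasts 1/12 s, in which the tool goes at most 41.7 mm and 7.16 degrees, less where a joint would pass 70% of its speed; a pose out of reach is approached as far as the arm can. A call with a gripper value outside its range is refused whole. The fingers move at their own pace and stop on an object; "squeeze" is the grip in N (left out, the last holds). Time passes only in rows, so rows that repeat a pose let the fingers close. It gives the time, the measured TCP pose, the force, the opening and the grip force at its end, in the units of the state.
- robot.get_state(): the state, without advancing time (a new reading comes with each control period).
- robot.read_camera(name): name is "scene" or "top" or "wrist"; returns a dict with "pixels" (420x560x3 uint8, red, green, blue), "range_z" (420x560 float32, m along the optical axis (not along the pixel's ray), 0 where there is no reading), "fx", "fy", "cx", "cy" (pixels), "R" (3x3) and "t" (3): a world point X has camera coordinates R X + t. Camera axes: x right, y down, z forward; pixel columns grow to the right and rows downward; lengths in m; the calibration is good to about 2 mm. A picture is of the moment at which its call begins.
- robot.finish_job(): hands the job in; it is judged then, once.
The state is a dict: "time": time; "q": joint angles; "joint_velocities": joint speeds; "joint_efforts": joint torques, N m; "eef_pos": TCP position; "ee_rot": TCP orientation; "ft_force": force on the tool from outside, world axes, zero at the start; "moment": the same for the moment, N m; "opening": finger opening in m; "grasp_force": force on a finger pad.
Only numpy, scipy, OpenCV 4.12 (cv2) and the standard library are available. Lean on these libraries where they do the work, as an engineer would, in place of code of your own. Each camera call takes 0.05 s, during which the arm holds its last target. There are 200 camera calls.

## Task

We have finished inspecting these samples. Draw the rack of tubes out from under the lamp head onto clear bench, keeping it upright, and then push the lamp's telescopic mast down fully home, the thin inner tube first and then the middle one, without bringing the lamp down on the tubes. Leave the lamp standing where it is and do not disturb the telephone, the pump bottle or the slide box.

Things in the scene. Friction and masses are not known exactly. Their poses are not given: they have to be found in the camera images.
- lamp: Loose bench lamp, 1.5 to 2.2 kg, on a round foot (160 mm wide, 18 thick). Origin: centre of the foot's underside, on the mast's axis; z up; x the way the head reaches. Head: dark grey bar 40 mm wide, 15 thick, from x = -24 to +164 mm. Mast: three aluminium tubes with black collars, diameters 38, 31, 23 mm. Fully down, the head's underside is 100 mm above the bench, lower than the tubes' caps in the rack.
- lamp_cap (a point): Centre of the flat top of the round bright aluminium boss (38 mm wide) on the lamp head, exactly over the mast: the place to press. It is 120 mm plus the two joint values above the bench. Pressing down with about 3 N slides the inner tube; once that is home, about 9 N slides the middle tube, to a hard stop.
- inner_tube (a joint): How far the thin inner tube (23 mm, it carries the head) still stands out of the middle tube, in m: 0 = fully home (head meets the middle tube's collar), at most 0.055; starts at 0.034 to 0.054. Friction, no spring: it stays where it is left.
- middle_tube (a joint): How far the middle tube (31 mm, 40 mm collar 11 mm high) still stands out of the outer tube (38 mm, fixed to the foot), in m: 0 = fully home (collar meets collar), at most 0.055; starts at 0.034 to 0.054. Friction, no spring.
- rack_center (a point): Centre of the loose grey tube rack, 36 mm above the bench: frame 150 mm long (its y), 50 wide (its x), 72 high, about 0.4 kg. Capped tubes, tops 116 mm above the bench, fill four columns from the -y end; the last 50 mm at the +y end are bare and can be pinched across the 50 mm width. It starts crosswise to the lamp head (within 0.15 rad), -y end beneath it, +y end out on the lamp's +y side.
- rack_loaded_end (a point): Middle of the rack's end face at the loaded (-y) end, 75 mm from the rack's centre, 36 mm above its underside.
- rack_empty_end (a point): Middle of the rack's end face at the empty (+y) end, 75 mm from the rack's centre, 36 mm above its underside.
- telephone: Bystander: red desk telephone 200 x 165 x 72 mm, on the left. Origin at the centre of its underside.
- pump_bottle: Bystander: white pump bottle, 68 mm diameter, 180 mm tall, on the right. Origin at the centre of its underside.
- slide_box: Bystander: flat box of microscope slides 85 x 150 x 35 mm, on the right, nearer the robot. Origin at the centre of its underside.
Things that resemble listed ones, but are neither listed nor needed, are in the scene too. What is shaped like the part that bears rack_center but yellow is not meant.

How it is judged:
By the outcome, as a careful person would: the job done as asked, in the order asked, and still so for the second after the job is handed in, with the robot touching nothing.
It also fails if it takes over 48 s, if anything falls off the work surface, if the arm or the gripper's body presses on something with over 40 N, if the wrist force passes 120 N, or if a joint passes its speed limit or range.

## Working session

There is one attempt and no reset: what is moved stays moved. The work goes in short steps, Python scripts to look and compute and a tool call to move; the robot and the scene stay as the last step left them, time stands still between calls to the robot, and variables do not carry over. Pictures are saved under pics/ and viewed, at most 10 in all, crops included, and the job is handed in when it is done.

Besides the shell and the picture viewer there is one more tool, called after ">>>" in YAML: its name, and indented under it one key for each argument. carry_out: Moves the arm, as the interface text tells. Its arguments: {"type":"object","properties":{"rows":{"type":"array"},"squeeze":{"type":"number"}},"required":["rows"]}

```bash
mkdir -p pics; cat > h.py <<'E'
import numpy as np, cv2
from workcell import robot
def cam(n):
    c=robot.read_camera(n); d=c["range_z"]; v,u=np.indices(d.shape)
    P=np.stack([(u-c["cx"])/c["fx"]*d,(v-c["cy"])/c["fy"]*d,d],-1)
    W=(P-c["t"])@c["R"]; W[d==0]=np.nan
    return c,W
def save(c,f,crop=None,s=1):
    im=c["pixels"][:,:,::-1]
    if crop: im=im[crop[1]:crop[3],crop[0]:crop[2]]
    cv2.imwrite(f,cv2.resize(im,None,fx=s,fy=s,interpolation=cv2.INTER_CUBIC))
E
python3 - <<'E'
from h import *
for n in("scene","top"):
    c,W=cam(n); save(c,f"pics/{n}.png"); np.savez(f"{n}.npz",W=W,px=c["pixels"])
s=robot.get_state(); print(s["eef_pos"],s["ee_rot"],s["ft_force"],s["opening"],s["time"])
E
```

```text
[0.21508047 0.53275684 0.23052256] [[-9.27265896e-01  3.74402635e-01 -7.90736466e-04]
 [ 3.74403424e-01  9.27264768e-01 -1.45849196e-03]
 [ 1.87158831e-04 -1.64846430e-03 -9.99998624e-01]] [-0.16376341  0.5210393  -0.04277844] 0.08538956582033484 0.1
```

View pics/scene.png

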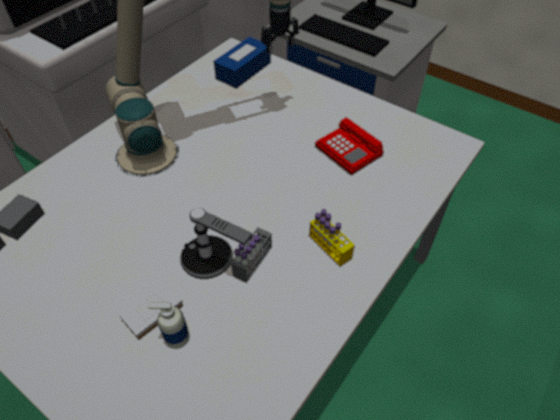

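View pics/top.png

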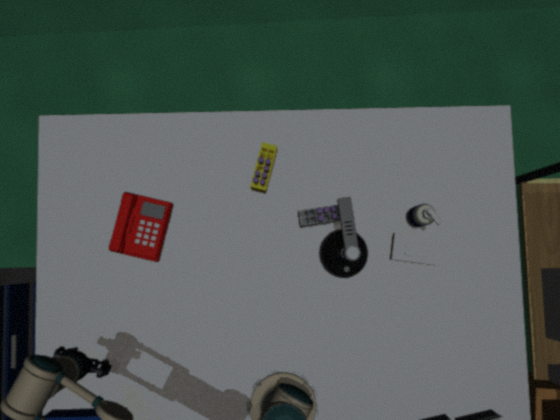

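The grey rack is at top (320,216), with its loaded end under the lamp head bar (347,220) and its bare end at left (300,218). The look-alike is the yellow rack at (264,168), which I'm rejecting. The lamp boss is at (352,254), phone (141,227), bottle (420,215), white slide box (415,250). Next I'll measure these and take a crop.

```bash
python3 - <<'E'
from h import *
d=np.load("top.npz");W=d["W"];px=d["px"].astype(int)
save({"pixels":d["px"]},"pics/crop.png",(280,180,460,300),4)
print("res",W[250,300]-W[250,301])
sub=np.zeros(W.shape[:2],bool);sub[185:290,280:460]=1
z=W[...,2]
def rep(n,m):
    p=W[m&sub]; 
    if len(p)>5:
        r=cv2.minAreaRect(p[:,:2].astype(np.float32)); print(n,len(p),np.round(np.median(p,0),4),"rect",np.round(r[0],4),np.round(r[1],3),round(r[2],1))
left=np.zeros_like(sub);left[:,280:338]=1
rep("rack",left&(z>.03)&(z<.13))
rep("rack top frame",left&(z>.06)&(z<.085))
rep("caps",left&(z>.105)&(z<.125))
mid=np.zeros_like(sub);mid[:,325:375]=1
rep("head",mid&(z>.15)); print(np.nanmax(z[185:290,330:370]))
for t in np.arange(.13,.26,.01): print(round(t,2),(mid&sub&(z>t)&(z<=t+.01)).sum(),end="; ")
rep("boss",mid&(z>np.nanmax(z[185:290,330:370])-.006))
rep("foot",mid&(z>.01)&(z<.025))
r=np.zeros_like(sub);r[:,380:]=1
rep("box",r&(z>.025)&(z<.045));rep("bottle",r&(z>.06))
E
```

```text
res [-2.86209385e-05  3.85416458e-03  1.10651993e-02]
rack 551 [ 0.6079 -0.1315  0.0742] rect [ 0.5706 -0.1289] [0.127 0.142] 88.4
rack top frame 324 [ 0.6067 -0.119   0.0732] rect [ 0.6081 -0.1318] [0.05  0.126] 6.8
caps 132 [ 0.618  -0.1537  0.1155] rect [ 0.6112 -0.1543] [0.039 0.061] 9.3
head 893 [ 0.5535 -0.2057  0.207 ] rect [ 0.5552 -0.2077] [0.187 0.046] 5.4
0.22209770758084532
0.13 5; 0.14 5; 0.15 1; 0.16 0; 0.17 0; 0.18 0; 0.19 33; 0.2 659; 0.21 198; 0.22 2; 0.23 0; 0.24 0; 0.25 0; boss 16 [ 0.4943 -0.212   0.2184] rect [ 0.5313 -0.2135] [0.114 0.035] 1.0
foot 274 [ 0.4692 -0.2069  0.0136] rect [ 0.5493 -0.236 ] [0.163 0.322] 87.8
box 1277 [ 0.4936 -0.4455  0.0359] rect [ 0.5314 -0.4541] [0.155 0.165] 80.8
bottle 494 [ 0.5934 -0.4503  0.1243] rect [ 0.5988 -0.4574] [0.065 0.07 ] 88.1
```

View pics/crop.png

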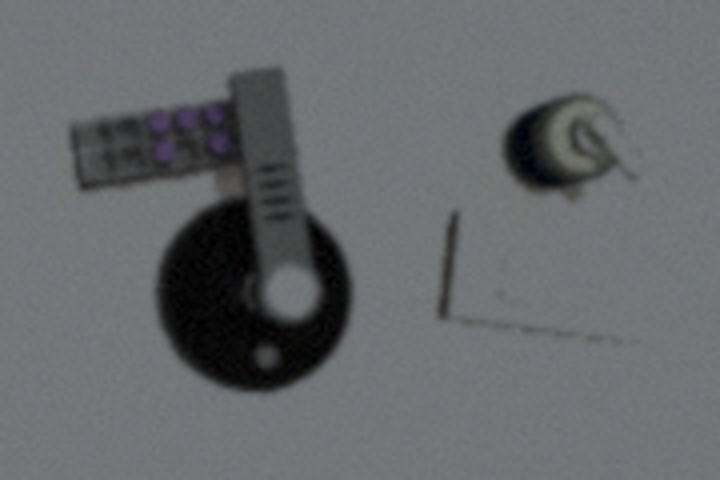

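The crop confirms the grey rack: purple caps, bare end at crop (75,155), far end under the bar, boss at crop (290,292). The rack centre comes out at about (0.609,-0.144) with yaw about 7°, and the 126x50 mm visible part matches its size. Head top is 0.207. Starting the approach.

>>> carry_out:
  rows:
    - {"dx":-0.04,"dy":-0.028,"dz":0.0,"wz":7,"gripper":100}
    - {"dx":-0.38,"dy":-0.27,"dz":0.03,"wz":61}
    - {"dx":-0.38,"dy":-0.27,"dz":0.03,"wz":61}
    - {"dx":-0.38,"dy":-0.27,"dz":0.03,"wz":61}
    - {"dx":-0.38,"dy":-0.27,"dz":0.03,"wz":61}
    - {"dx":-0.38,"dy":-0.27,"dz":0.03,"wz":61}
    - {"dx":-0.38,"dy":-0.27,"dz":0.03,"wz":61}
    - {"dx":-0.38,"dy":-0.27,"dz":0.03,"wz":61}
    - {"dx":-0.38,"dy":-0.27,"dz":0.03,"wz":61}
    - {"dx":-0.38,"dy":-0.27,"dz":0.03,"wz":61}
    - {"dx":-0.38,"dy":-0.27,"dz":0.03,"wz":61}
    - {"dx":-0.38,"dy":-0.27,"dz":0.03,"wz":61}

```text
schema error: expected keys gripper, dx, dy, dz, wx, wy, wz
```

>>> carry_out:
  rows:
    - {"dx":-0.04,"dy":-0.028,"dz":0.0,"wx":0,"wy":0,"wz":7,"gripper":100}
    - {"dx":-0.38,"dy":-0.27,"dz":0.03,"wx":0,"wy":0,"wz":61,"gripper":100}
    - {"dx":-0.38,"dy":-0.27,"dz":0.03,"wx":0,"wy":0,"wz":61,"gripper":100}
    - {"dx":-0.38,"dy":-0.27,"dz":0.03,"wx":0,"wy":0,"wz":61,"gripper":100}
    - {"dx":-0.38,"dy":-0.27,"dz":0.03,"wx":0,"wy":0,"wz":61,"gripper":100}
    - {"dx":-0.38,"dy":-0.27,"dz":0.03,"wx":0,"wy":0,"wz":61,"gripper":100}
    - {"dx":-0.38,"dy":-0.27,"dz":0.03,"wx":0,"wy":0,"wz":61,"gripper":100}
    - {"dx":-0.38,"dy":-0.27,"dz":0.03,"wx":0,"wy":0,"wz":61,"gripper":100}
    - {"dx":-0.38,"dy":-0.27,"dz":0.03,"wx":0,"wy":0,"wz":61,"gripper":100}
    - {"dx":-0.38,"dy":-0.27,"dz":0.03,"wx":0,"wy":0,"wz":61,"gripper":100}
    - {"dx":-0.38,"dy":-0.27,"dz":0.03,"wx":0,"wy":0,"wz":61,"gripper":100}
    - {"dx":-0.38,"dy":-0.27,"dz":0.03,"wx":0,"wy":0,"wz":61,"gripper":100}

```text
time: 1.1
eef_pos: [0.4695, 0.1355, 0.2006]
ee_rot: [[-0.117, 0.993, 0.001], [0.993, 0.117, -0.003], [-0.003, 0.001, -1.0]]
ft_force: [-1.1, 0.0, -0.2]
opening: 0.0852
grasp_force: 0.0
```

>>> carry_out:
  rows:
    - {"dx":-0.035,"dy":0.018,"dz":0.005,"wx":0,"wy":0,"wz":0,"gripper":100}
    - {"dx":-0.07,"dy":0.036,"dz":0.01,"wx":0,"wy":0,"wz":0,"gripper":100}
    - {"dx":-0.105,"dy":0.054,"dz":0.015,"wx":0,"wy":0,"wz":0,"gripper":100}
    - {"dx":-0.14,"dy":0.072,"dz":0.02,"wx":0,"wy":0,"wz":0,"gripper":100}
    - {"dx":-0.175,"dy":0.09,"dz":0.025,"wx":0,"wy":0,"wz":0,"gripper":100}
    - {"dx":-0.209,"dy":0.107,"dz":0.03,"wx":0,"wy":0,"wz":0,"gripper":100}
    - {"dx":-0.209,"dy":0.107,"dz":0.03,"wx":0,"wy":0,"wz":0,"gripper":100}
    - {"dx":-0.209,"dy":0.107,"dz":0.03,"wx":0,"wy":0,"wz":0,"gripper":100}

```text
time: 1.77
eef_pos: [0.5985, -0.0549, 0.1699]
ee_rot: [[-0.119, 0.993, -0.002], [0.993, 0.119, 0.001], [0.001, -0.002, -1.0]]
ft_force: [-0.5, 1.3, -0.9]
opening: 0.0855
grasp_force: 0.0
```

```bash
python3 - <<'E'
from h import *
c,W=cam("wrist"); save(c,"pics/wrist1.png"); np.savez("wrist1.npz",W=W,px=c["pixels"])
s=robot.get_state(); print(s["eef_pos"],s["q"])
x,y,z=W[...,0],W[...,1],W[...,2]
m=(z>.062)&(z<.078)&(x>.55)&(x<.67)&(y>-.25)&(y<0)
p=W[m]; r=cv2.minAreaRect(p[:,:2].astype(np.float32)); print(len(p),r)
h,e=np.histogram(p[:,1],bins=20);print(h,e[[0,-1]])
E
```

```text
[ 0.59768357 -0.05359561  0.17035876] [-1.17986264e+01  2.02325178e+01  8.85530611e+01  5.75032977e-02
  7.13673159e+01 -1.87529908e+01]
5885 ((0.6090111136436462, -0.13570302724838257), (0.050158895552158356, 0.13869120180606842), 7.111876010894775)
[ 70 110 120 123 152  86  70  95 145 184 265 595 478 204 304 533 276 673
 709 693] [-0.20470024 -0.06399779]
```

View pics/wrist1.png

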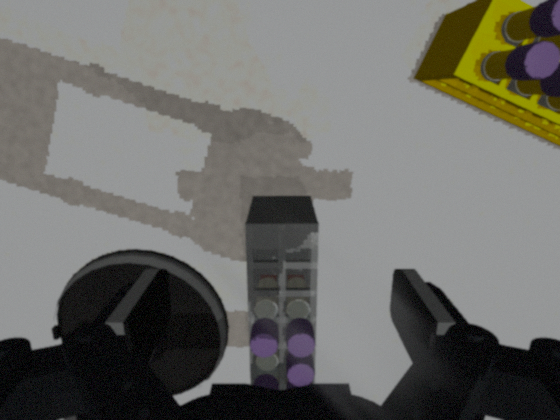

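The wrist view shows the rack between the fingers at (282,200–385), bare end nearest at (282,215). The fingers are clear of the foot at left (145,320), and the yellow decoy is at top right. The fit agrees: yaw 7.1°, empty end at about (0.600,-0.067). I'll descend with a slight tilt so the palm clears the caps.

>>> carry_out:
  rows:
    - {"dx":-0.015,"dy":0.001,"dz":0.01,"wx":0,"wy":-5,"wz":0,"gripper":100}
    - {"dx":-0.03,"dy":0.001,"dz":0.03,"wx":0,"wy":-8,"wz":0,"gripper":100}
    - {"dx":-0.03,"dy":0.001,"dz":0.05,"wx":0,"wy":-8,"wz":0,"gripper":100}
    - {"dx":-0.03,"dy":0.001,"dz":0.07,"wx":0,"wy":-8,"wz":0,"gripper":100}
    - {"dx":-0.03,"dy":0.001,"dz":0.09,"wx":0,"wy":-8,"wz":0,"gripper":100}
    - {"dx":-0.03,"dy":0.001,"dz":0.11,"wx":0,"wy":-8,"wz":0,"gripper":100}
    - {"dx":-0.03,"dy":0.001,"dz":0.122,"wx":0,"wy":-8,"wz":0,"gripper":100}
    - {"dx":-0.03,"dy":0.001,"dz":0.132,"wx":0,"wy":-8,"wz":0,"gripper":100}
    - {"dx":-0.03,"dy":0.001,"dz":0.132,"wx":0,"wy":-8,"wz":0,"gripper":100}
    - {"dx":-0.03,"dy":0.001,"dz":0.132,"wx":0,"wy":-8,"wz":0,"gripper":100}

```text
time: 2.65
eef_pos: [0.6025, -0.0824, 0.0395]
ee_rot: [[-0.122, 0.992, 0.017], [0.983, 0.123, -0.138], [-0.139, -0.0, -0.99]]
ft_force: [0.8, 0.4, -0.5]
opening: 0.0856
grasp_force: 0.0
```

>>> carry_out:
  rows:
    - {"dx":0,"dy":0,"dz":0,"wx":0,"wy":0,"wz":0,"gripper":80}
    - {"dx":0,"dy":0,"dz":0,"wx":0,"wy":0,"wz":0,"gripper":65}
    - {"dx":0,"dy":0,"dz":0,"wx":0,"wy":0,"wz":0,"gripper":60}
    - {"dx":0,"dy":0,"dz":0,"wx":0,"wy":0,"wz":0,"gripper":50}
    - {"dx":0,"dy":0,"dz":0,"wx":0,"wy":0,"wz":0,"gripper":40}
    - {"dx":0,"dy":0,"dz":0,"wx":0,"wy":0,"wz":0,"gripper":40}
    - {"dx":0,"dy":0,"dz":0,"wx":0,"wy":0,"wz":0,"gripper":40}
    - {"dx":0,"dy":0,"dz":0,"wx":0,"wy":0,"wz":0,"gripper":40}
  squeeze: 40

```text
time: 3.32
eef_pos: [0.6036, -0.0835, 0.0405]
ee_rot: [[-0.12, 0.993, 0.019], [0.983, 0.122, -0.138], [-0.139, 0.002, -0.99]]
ft_force: [0.0, 0.9, 6.3]
opening: 0.0493
grasp_force: 43.1
```

>>> carry_out:
  rows:
    - {"dx":0.002,"dy":0,"dz":-0.001,"wx":0,"wy":0,"wz":0,"gripper":40}
    - {"dx":0.007,"dy":0,"dz":-0.002,"wx":0,"wy":0,"wz":0,"gripper":40}
    - {"dx":0.014,"dy":0,"dz":-0.003,"wx":0,"wy":0,"wz":0,"gripper":40}
    - {"dx":0.023,"dy":0,"dz":-0.0042,"wx":0,"wy":0,"wz":0,"gripper":40}
    - {"dx":0.032,"dy":0,"dz":-0.0055,"wx":0,"wy":0,"wz":0,"gripper":40}
    - {"dx":0.042,"dy":0,"dz":-0.0069,"wx":0,"wy":0,"wz":0,"gripper":40}
    - {"dx":0.052,"dy":0,"dz":-0.0083,"wx":0,"wy":0,"wz":0,"gripper":40}
    - {"dx":0.062,"dy":0,"dz":-0.0097,"wx":0,"wy":0,"wz":0,"gripper":40}
    - {"dx":0.072,"dy":0,"dz":-0.0111,"wx":0,"wy":0,"wz":0,"gripper":40}
    - {"dx":0.082,"dy":0,"dz":-0.0125,"wx":0,"wy":0,"wz":0,"gripper":40}
    - {"dx":0.09,"dy":0,"dz":-0.0136,"wx":0,"wy":0,"wz":0,"gripper":40}
    - {"dx":0.096,"dy":0,"dz":-0.0144,"wx":0,"wy":0,"wz":0,"gripper":40}

```text
time: 4.32
eef_pos: [0.5911, 0.0139, 0.0405]
ee_rot: [[-0.122, 0.992, 0.017], [0.983, 0.123, -0.138], [-0.14, 0.0, -0.99]]
ft_force: [0.1, -4.2, 4.0]
opening: 0.0495
grasp_force: 43.0
```

>>> carry_out:
  rows:
    - {"dx":0.008,"dy":0,"dz":-0.0011,"wx":0,"wy":0,"wz":0,"gripper":40}
    - {"dx":0.018,"dy":0,"dz":-0.0025,"wx":0,"wy":0,"wz":0,"gripper":40}
    - {"dx":0.029,"dy":0,"dz":-0.0041,"wx":0,"wy":0,"wz":0,"gripper":40}
    - {"dx":0.041,"dy":0,"dz":-0.0058,"wx":0,"wy":0,"wz":0,"gripper":40}
    - {"dx":0.053,"dy":0,"dz":-0.0075,"wx":0,"wy":0,"wz":0,"gripper":40}
    - {"dx":0.065,"dy":0,"dz":-0.0091,"wx":0,"wy":0,"wz":0,"gripper":40}
    - {"dx":0.077,"dy":0,"dz":-0.0108,"wx":0,"wy":0,"wz":0,"gripper":40}
    - {"dx":0.088,"dy":0,"dz":-0.0124,"wx":0,"wy":0,"wz":0,"gripper":40}
    - {"dx":0.097,"dy":0,"dz":-0.0136,"wx":0,"wy":0,"wz":0,"gripper":40}
    - {"dx":0.104,"dy":0,"dz":-0.0146,"wx":0,"wy":0,"wz":0,"gripper":40}
    - {"dx":0.108,"dy":0,"dz":-0.0152,"wx":0,"wy":0,"wz":0,"gripper":40}
    - {"dx":0.11,"dy":0,"dz":-0.0154,"wx":0,"wy":0,"wz":0,"gripper":40}

```text
time: 5.32
eef_pos: [0.5772, 0.1238, 0.0405]
ee_rot: [[-0.122, 0.992, 0.017], [0.983, 0.123, -0.139], [-0.14, -0.0, -0.99]]
ft_force: [-0.0, -5.2, 6.9]
opening: 0.0494
grasp_force: 43.2
```

>>> carry_out:
  rows:
    - {"dx":0,"dy":0,"dz":0,"wx":0,"wy":0,"wz":0,"gripper":50}
    - {"dx":0,"dy":0,"dz":0,"wx":0,"wy":0,"wz":0,"gripper":65}
    - {"dx":0,"dy":0,"dz":0,"wx":0,"wy":0,"wz":0,"gripper":80}
    - {"dx":0,"dy":0,"dz":0,"wx":0,"wy":0,"wz":0,"gripper":100}
    - {"dx":0,"dy":0,"dz":0,"wx":0,"wy":0,"wz":0,"gripper":100}
    - {"dx":0,"dy":0,"dz":0,"wx":0,"wy":0,"wz":0,"gripper":100}
    - {"dx":0,"dy":0,"dz":0,"wx":0,"wy":0,"wz":0,"gripper":100}
    - {"dx":0,"dy":0,"dz":-0.02,"wx":0,"wy":0,"wz":0,"gripper":100}
    - {"dx":0,"dy":0,"dz":-0.05,"wx":0,"wy":0,"wz":0,"gripper":100}
    - {"dx":0,"dy":0,"dz":-0.09,"wx":0,"wy":0,"wz":0,"gripper":100}
    - {"dx":0,"dy":0,"dz":-0.13,"wx":0,"wy":3,"wz":0,"gripper":100}
    - {"dx":0,"dy":0,"dz":-0.17,"wx":0,"wy":8,"wz":0,"gripper":100}

```text
time: 6.32
eef_pos: [0.5738, 0.1491, 0.21]
ee_rot: [[-0.126, 0.992, -0.001], [0.992, 0.126, 0.004], [0.004, -0.001, -1.0]]
ft_force: [0.4, 0.2, -0.7]
opening: 0.0853
grasp_force: 0.0
```

>>> carry_out:
  rows:
    - {"dx":0,"dy":0,"dz":-0.04,"wx":0,"wy":0,"wz":0,"gripper":100}
    - {"dx":0,"dy":0,"dz":-0.08,"wx":0,"wy":0,"wz":0,"gripper":0}
    - {"dx":0,"dy":0,"dz":-0.08,"wx":0,"wy":0,"wz":0,"gripper":0}

```text
time: 6.57
eef_pos: [0.5786, 0.1468, 0.2979]
ee_rot: [[-0.121, 0.992, 0.017], [0.993, 0.121, 0.003], [0.001, 0.017, -1.0]]
ft_force: [1.2, -0.2, 1.3]
opening: 0.0638
grasp_force: 0.0
```

```bash
python3 - <<'E'
from h import *
c,W=cam("top"); save(c,"pics/top2.png",(180,120,460,330),2.8); c2,V=cam("scene"); save(c2,"pics/scene2.png",(130,150,390,350),3)
x,y,z=W[...,0],W[...,1],W[...,2]
h=(z>.19)&(z<.23)&(x>.42)&(x<.7)&(y>-.27)&(y<-.15)
p=W[h];r=cv2.minAreaRect(p[:,:2].astype(np.float32));print("head",len(p),r,np.percentile(p[:,2],[5,25,50,75,95]))
px=c["pixels"].astype(int); b=px.sum(-1)
m=h&(b>np.percentile(b[h],85))&(x<.54); print("bright",m.sum(),W[m].mean(0),np.median(W[m],0),W[m].min(0),W[m].max(0))
vv=V.copy();a,bb,cc=vv[...,0],vv[...,1],vv[...,2]
b2=c2["pixels"].astype(int).sum(-1)
h2=(cc>.18)&(cc<.23)&(a>.42)&(a<.56)&(bb>-.27)&(bb<-.15); m2=h2&(b2>np.percentile(b2[h2],60))
print("scene bright",m2.sum(),np.median(V[m2],0),V[m2].min(0),V[m2].max(0))
s=robot.get_state();print(s["eef_pos"],s["ee_rot"],s["ft_force"])
E
```

```text
head 894 ((0.5550328493118286, -0.2071738988161087), (0.18654067814350128, 0.046269115060567856), 5.596563339233398) [0.2005421  0.20435704 0.20711433 0.2097516  0.21350509]
bright 123 [ 0.48541228 -0.21364825  0.21176691] [ 0.48580079 -0.21333848  0.21172237] [ 0.46843505 -0.23047926  0.20179515] [ 0.50356623 -0.19726084  0.21926374]
scene bright 183 [ 0.49019489 -0.21179691  0.21101687] [ 0.46333891 -0.23646126  0.19416909] [ 0.55841798 -0.18578795  0.21655897]
[0.57544712 0.14656954 0.29063407] [[-1.21761835e-01  9.92548682e-01  4.60104793e-03]
 [ 9.92559314e-01  1.21759348e-01  8.17833348e-04]
 [ 2.51518814e-04  4.66639387e-03 -9.99989081e-01]] [-0.45345798  0.84915699 -1.06604138]
```

View pics/top2.png

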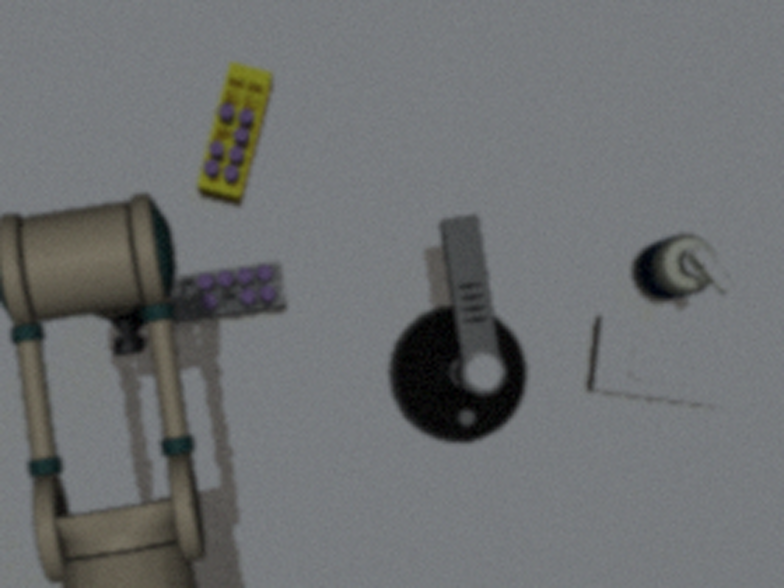

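View pics/scene2.png

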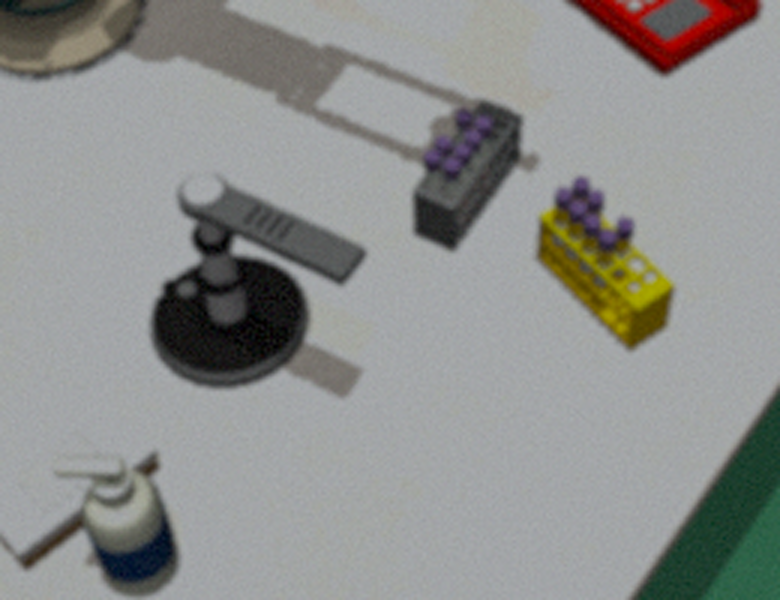

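The rack now stands upright on clear bench (top2 (230,290)), about 0.17 m from the head. The boss is at top2 (484,372), i.e. (0.4855,-0.2138,0.212); two independent fits agree. Moving over it with the fingers shut.

>>> carry_out:
  rows:
    - {"dx":-0.017,"dy":-0.007,"dz":0,"wx":0,"wy":0,"wz":0,"gripper":0}
    - {"dx":-0.052,"dy":-0.02,"dz":0,"wx":0,"wy":0,"wz":0,"gripper":0}
    - {"dx":-0.087,"dy":-0.033,"dz":0,"wx":0,"wy":0,"wz":0,"gripper":0}
    - {"dx":-0.122,"dy":-0.047,"dz":0,"wx":0,"wy":0,"wz":0,"gripper":0}
    - {"dx":-0.157,"dy":-0.06,"dz":0,"wx":0,"wy":0,"wz":0,"gripper":0}
    - {"dx":-0.192,"dy":-0.073,"dz":0,"wx":0,"wy":0,"wz":0,"gripper":0}
    - {"dx":-0.227,"dy":-0.087,"dz":0,"wx":0,"wy":0,"wz":0,"gripper":0}
    - {"dx":-0.262,"dy":-0.1,"dz":0,"wx":0,"wy":0,"wz":0,"gripper":0}
    - {"dx":-0.297,"dy":-0.114,"dz":0.01,"wx":0,"wy":0,"wz":0,"gripper":0}
    - {"dx":-0.33,"dy":-0.127,"dz":0.02,"wx":0,"wy":0,"wz":0,"gripper":0}
    - {"dx":-0.347,"dy":-0.133,"dz":0.03,"wx":0,"wy":0,"wz":0,"gripper":0}
    - {"dx":-0.347,"dy":-0.133,"dz":0.03,"wx":0,"wy":0,"wz":0,"gripper":0}

```text
time: 7.67
eef_pos: [0.482, -0.2166, 0.2539]
ee_rot: [[-0.117, 0.993, -0.008], [0.993, 0.118, 0.002], [0.003, -0.007, -1.0]]
ft_force: [0.4, -0.2, -0.5]
opening: 0.0
grasp_force: 0.0
```

```bash
python3 - <<'E'
from h import *
c,W=cam("wrist"); save(c,"pics/wrist2.png")
s=robot.get_state();print(s["eef_pos"],s["ee_rot"],s["ft_force"],s["opening"])
z=W[...,2];m=(z>.206)&(z<.218)&(abs(W[...,0]-.4855)<.03)&(abs(W[...,1]+.2138)<.03);print(m.sum(),np.median(W[m],0) if m.any() else 0)
E
```

```text
[ 0.48298221 -0.2145991   0.25512322] [[-0.11862388  0.9929225  -0.00576867]
 [ 0.99292914  0.11864691  0.0038266 ]
 [ 0.00448396 -0.00527395 -0.99997604]] [ 0.09071183  0.90683475 -0.33042821] -8.962265761625284e-05
4991 [ 0.48777347 -0.20964867  0.2106626 ]
```

View pics/wrist2.png

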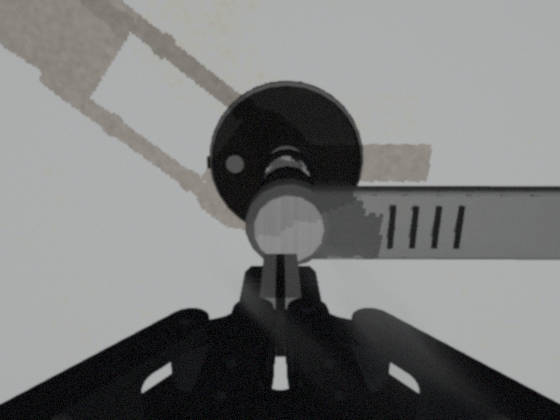

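The boss is at wrist pixel (287,227), right under the shut fingertips at (282,260). Pressing straight down with a 3 mm correction.

>>> carry_out:
  rows:
    - {"dx":0.001,"dy":0.003,"dz":0.015,"wx":0,"wy":0,"wz":0,"gripper":0}
    - {"dx":0.001,"dy":0.003,"dz":0.03,"wx":0,"wy":0,"wz":0,"gripper":0}
    - {"dx":0.001,"dy":0.003,"dz":0.038,"wx":0,"wy":0,"wz":0,"gripper":0}
    - {"dx":0.001,"dy":0.003,"dz":0.041,"wx":0,"wy":0,"wz":0,"gripper":0}
    - {"dx":0.001,"dy":0.003,"dz":0.044,"wx":0,"wy":0,"wz":0,"gripper":0}
    - {"dx":0.001,"dy":0.003,"dz":0.047,"wx":0,"wy":0,"wz":0,"gripper":0}
    - {"dx":0.001,"dy":0.003,"dz":0.05,"wx":0,"wy":0,"wz":0,"gripper":0}
    - {"dx":0.001,"dy":0.003,"dz":0.053,"wx":0,"wy":0,"wz":0,"gripper":0}
    - {"dx":0.001,"dy":0.003,"dz":0.056,"wx":0,"wy":0,"wz":0,"gripper":0}
    - {"dx":0.001,"dy":0.003,"dz":0.059,"wx":0,"wy":0,"wz":0,"gripper":0}
    - {"dx":0.001,"dy":0.003,"dz":0.062,"wx":0,"wy":0,"wz":0,"gripper":0}
    - {"dx":0.001,"dy":0.003,"dz":0.065,"wx":0,"wy":0,"wz":0,"gripper":0}

```text
time: 8.72
eef_pos: [0.4882, -0.2125, 0.1935]
ee_rot: [[-0.122, 0.993, 0.001], [0.993, 0.122, 0.0], [0.0, 0.001, -1.0]]
ft_force: [0.5, 2.0, 3.5]
opening: -0.0
grasp_force: 1.7
```

>>> carry_out:
  rows:
    - {"dx":0,"dy":0,"dz":0.003,"wx":0,"wy":0,"wz":0,"gripper":0}
    - {"dx":0,"dy":0,"dz":0.006,"wx":0,"wy":0,"wz":0,"gripper":0}
    - {"dx":0,"dy":0,"dz":0.009,"wx":0,"wy":0,"wz":0,"gripper":0}
    - {"dx":0,"dy":0,"dz":0.012,"wx":0,"wy":0,"wz":0,"gripper":0}
    - {"dx":0,"dy":0,"dz":0.015,"wx":0,"wy":0,"wz":0,"gripper":0}
    - {"dx":0,"dy":0,"dz":0.018,"wx":0,"wy":0,"wz":0,"gripper":0}
    - {"dx":0,"dy":0,"dz":0.021,"wx":0,"wy":0,"wz":0,"gripper":0}
    - {"dx":0,"dy":0,"dz":0.024,"wx":0,"wy":0,"wz":0,"gripper":0}
    - {"dx":0,"dy":0,"dz":0.027,"wx":0,"wy":0,"wz":0,"gripper":0}
    - {"dx":0,"dy":0,"dz":0.03,"wx":0,"wy":0,"wz":0,"gripper":0}
    - {"dx":0,"dy":0,"dz":0.033,"wx":0,"wy":0,"wz":0,"gripper":0}
    - {"dx":0,"dy":0,"dz":0.036,"wx":0,"wy":0,"wz":0,"gripper":0}

```text
time: 9.72
eef_pos: [0.4881, -0.2128, 0.1583]
ee_rot: [[-0.122, 0.993, 0.001], [0.993, 0.122, -0.001], [-0.001, 0.001, -1.0]]
ft_force: [-0.3, 2.9, 8.8]
opening: 0.0001
grasp_force: 4.6
```

>>> carry_out:
  rows:
    - {"dx":0,"dy":0,"dz":0.003,"wx":0,"wy":0,"wz":0,"gripper":0}
    - {"dx":0,"dy":0,"dz":0.006,"wx":0,"wy":0,"wz":0,"gripper":0}
    - {"dx":0,"dy":0,"dz":0.009,"wx":0,"wy":0,"wz":0,"gripper":0}
    - {"dx":0,"dy":0,"dz":0.012,"wx":0,"wy":0,"wz":0,"gripper":0}
    - {"dx":0,"dy":0,"dz":0.015,"wx":0,"wy":0,"wz":0,"gripper":0}
    - {"dx":0,"dy":0,"dz":0.018,"wx":0,"wy":0,"wz":0,"gripper":0}
    - {"dx":0,"dy":0,"dz":0.021,"wx":0,"wy":0,"wz":0,"gripper":0}
    - {"dx":0,"dy":0,"dz":0.024,"wx":0,"wy":0,"wz":0,"gripper":0}
    - {"dx":0,"dy":0,"dz":0.027,"wx":0,"wy":0,"wz":0,"gripper":0}
    - {"dx":0,"dy":0,"dz":0.03,"wx":0,"wy":0,"wz":0,"gripper":0}
    - {"dx":0,"dy":0,"dz":0.033,"wx":0,"wy":0,"wz":0,"gripper":0}
    - {"dx":0,"dy":0,"dz":0.035,"wx":0,"wy":0,"wz":0,"gripper":0}

```text
time: 10.72
eef_pos: [0.4881, -0.2128, 0.1231]
ee_rot: [[-0.122, 0.993, 0.001], [0.993, 0.122, -0.001], [-0.001, 0.001, -1.0]]
ft_force: [-0.0, 3.8, 9.4]
opening: -0.0001
grasp_force: 4.6
```

>>> carry_out:
  rows:
    - {"dx":0,"dy":0,"dz":0.001,"wx":0,"wy":0,"wz":0,"gripper":0}
    - {"dx":0,"dy":0,"dz":0.002,"wx":0,"wy":0,"wz":0,"gripper":0}
    - {"dx":0,"dy":0,"dz":0.003,"wx":0,"wy":0,"wz":0,"gripper":0}
    - {"dx":0,"dy":0,"dz":0.0035,"wx":0,"wy":0,"wz":0,"gripper":0}
    - {"dx":0,"dy":0,"dz":0.0035,"wx":0,"wy":0,"wz":0,"gripper":0}

```text
time: 11.13
eef_pos: [0.4881, -0.2128, 0.1199]
ee_rot: [[-0.122, 0.993, 0.001], [0.993, 0.122, -0.001], [-0.001, 0.001, -1.0]]
ft_force: [0.5, 2.9, 10.6]
opening: -0.0
grasp_force: 4.8
```

>>> carry_out:
  rows:
    - {"dx":0,"dy":0,"dz":0.0005,"wx":0,"wy":0,"wz":0,"gripper":0}
    - {"dx":0,"dy":0,"dz":0.001,"wx":0,"wy":0,"wz":0,"gripper":0}
    - {"dx":0,"dy":0,"dz":0.001,"wx":0,"wy":0,"wz":0,"gripper":0}

```text
time: 11.38
eef_pos: [0.4881, -0.2129, 0.1199]
ee_rot: [[-0.122, 0.993, 0.001], [0.993, 0.122, -0.001], [-0.001, 0.001, -1.0]]
ft_force: [-0.9, 4.0, 15.3]
opening: 0.0001
grasp_force: 7.6
```

Hard stop reached: z stays at 0.1199 while the force rises to 15 N. Retreating straight up, then away.

>>> carry_out:
  rows:
    - {"dx":0,"dy":0,"dz":-0.003,"wx":0,"wy":0,"wz":0,"gripper":0}
    - {"dx":0,"dy":0,"dz":-0.01,"wx":0,"wy":0,"wz":0,"gripper":0}
    - {"dx":0,"dy":0,"dz":-0.03,"wx":0,"wy":0,"wz":0,"gripper":0}
    - {"dx":0,"dy":0,"dz":-0.06,"wx":0,"wy":0,"wz":0,"gripper":0}
    - {"dx":0,"dy":0,"dz":-0.1,"wx":0,"wy":0,"wz":0,"gripper":0}
    - {"dx":0,"dy":-0.02,"dz":-0.14,"wx":0,"wy":0,"wz":0,"gripper":0}
    - {"dx":0.02,"dy":-0.05,"dz":-0.15,"wx":0,"wy":0,"wz":0,"gripper":0}
    - {"dx":0.05,"dy":-0.07,"dz":-0.15,"wx":0,"wy":0,"wz":0,"gripper":0}
    - {"dx":0.08,"dy":-0.09,"dz":-0.15,"wx":0,"wy":0,"wz":0,"gripper":0}
    - {"dx":0.1,"dy":-0.1,"dz":-0.15,"wx":0,"wy":0,"wz":0,"gripper":0}
    - {"dx":0.1,"dy":-0.1,"dz":-0.15,"wx":0,"wy":0,"wz":0,"gripper":0}
    - {"dx":0.1,"dy":-0.1,"dz":-0.15,"wx":0,"wy":0,"wz":0,"gripper":0}

```text
time: 12.38
eef_pos: [0.3754, -0.1254, 0.268]
ee_rot: [[-0.123, 0.992, -0.0], [0.992, 0.123, -0.001], [-0.001, -0.0, -1.0]]
ft_force: [1.2, 0.4, 0.1]
opening: -0.0004
grasp_force: 0.0
```

```bash
python3 - <<'E'
from h import *
c,V=cam("scene"); save(c,"pics/scene3.png",(130,110,390,350),2.5)
c,W=cam("top");x,y,z=W[...,0],W[...,1],W[...,2]
h=(z>.10)&(z<.135)&(x>.42)&(x<.68)&(y>-.29)&(y<-.13);p=W[h];print(len(p),cv2.minAreaRect(p[:,:2].astype(np.float32)),np.median(p[:,2]))
E
```

```text
790 ((0.5551303625106812, -0.20766307413578033), (0.18684552609920502, 0.04520832374691963), 5.710958957672119) 0.11566510687434044
```

View pics/scene3.png

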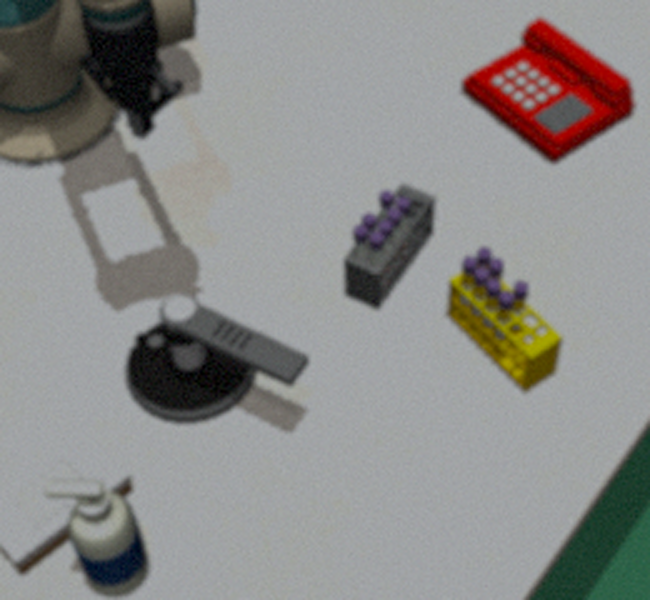

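The picture shows the lamp fully down with its boss at (180,310). The head's position matches the earlier fit to within 1 mm and its top is at 0.115. The rack stands upright at (390,245), well clear, and the bystanders are untouched.

```bash
python3 -c "
from workcell import robot; print(robot.finish_job())"
```

```text
the job is handed in; nothing more can be done
None
```

The job is handed in: the rack stands upright on clear bench, the mast is fully down (inner tube first, then the middle one to its hard stop), and the lamp, telephone, pump bottle and slide box are where they were.

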